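# Swap the blank plate for sample carriers and lock the dock

## Robot

A 6-joint arm with a two-finger parallel gripper is mounted at the origin on a cart in front of the work surface, level with it; the furniture and walls round the work are solid. World frame = base frame: x ahead of the robot, y to its left, z up, the work surface at z = 0. Lengths are in m, angles in rad, forces in N, time in s.
With the tool pointing down it reaches from about 0.35 to 0.8 m from the base axis. Payload 7.3 kg.
Tool frame: the origin (TCP) lies at the very end of the fingers, on their centre line; the grasp point (between the pads) lies env.grip_depth behind it (env.grip_depth is the distance from the TCP to the grasp point, in m); x points along the fingers, z is the direction in which the jaws open and shut, and the axes are right-handed (so a half turn about x gives the same grasp; the last joint's range is limited). The gripper opens to 85 mm and grips with 20 to 120 N. Pads are 22 mm wide; open, the fingers measure 114 mm over their backs; the gripper's body (76 mm by 85 mm) begins 54 mm behind the grasp point. The pads swing forward as they close: fully open they stand 13 mm farther back than shut.
Start: joints at [-1.395, 0.342, 1.524, -0, 1.275, -0.146], TCP at [0.166, -0.498, 0.231] pointing down, gripper open.
Joint ranges: [-2.53, 2.53], [-0.77, 2.02], [0.04, 2.7], [-1, 4.14], [0.28, 2.66], [-3.11, 3.11]. Speed limits (rad/s): [2.57, 2.57, 3.14, 3.14, 3.14, 3.14].

## Interface

Orientations are given as [roll, pitch, yaw] about the fixed x, y, z axes, in that order (R = Rz(yaw) Ry(pitch) Rx(roll)).
In Python, from bench import env gives the robot as it stands. Calls block until the motion is done:
- env.movep(position, orientation): joint-space move of the TCP to a pose.
- env.movel(position, ori=None, speed=0.15): straight line of the TCP; ori=None keeps the orientation; speed is the mean speed in m/s.
- env.move_j(angles): joint-space move.
- env.set_gripper(opening): finger opening in m; the grip force is fixed at half the most; returns when the fingers have stopped.
- env.wait(seconds).
- env.inverse_kinematics(position, orientation): joint angles nearest the present ones, or None.
- env.read_camera(name): name is "side" or "top" or "wrist"; returns a dict with "image" (400x640x3 uint8, red, green, blue), "range_z" (400x640 float32, m along the optical axis (not along the pixel's ray), 0 where there is no reading), "mtx" (3x3 intrinsics, pixels), "R" (3x3) and "t" (3): a world point X has camera coordinates R X + t. Camera axes: x right, y down, z forward; pixel columns grow to the right and rows downward; lengths in m; the calibration is good to about 2 mm. A picture is of the moment at which its call begins.
A pose or a line that the arm cannot do raises env.MotionError and nothing moves.
- env.hand_in(): hands the job in, once; it reports no verdict.
Trained networks look in a picture, given as the dict that the camera call returned (one of the last four; its "shot" number tells which), for a name from the list of things; names that differ only in an ending like _2 or _b are one class to them, and where a whole thing is asked for, a point or a joint stands for the part that bears it (a point fixed in the world has none). Each returns a list of dicts, best first, with "conf" (0 to 1); they miss things now and then, are a little off and sometimes report something else, mostly with a low value. They report only what shows in the picture. A call takes as long as a camera call.
- env.spot_in(picture, name): "point" ([column, row] in pixels, amid what is visible of it).
- env.pinpoint(picture, name): "point" ([column, row] in pixels: a listed point, or the origin of a listed thing).
Readings, each from a call of its own:
- env.get_clock(): time.
- env.get_joint_pos(): joint angles.
- env.get_joint_velocities(): joint speeds.
- env.get_tau(): joint torques, N m.
- env.get_eef_pos(): TCP position.
- env.get_orientation(): TCP orientation.
- env.get_contact_force(): force on the tool from outside, world axes, zero at the start.
- env.get_ft_torque(): the same for the moment, N m.
- env.get_finger_gap(): finger opening in m.
Only numpy, scipy, OpenCV 4.12 (cv2) and the standard library are available. Lean on these libraries where they do the work, as an engineer would, in place of code of your own. Each camera call takes 0.05 s, during which the arm holds its last target. There are 200 camera calls.

## Task

Press the button on the lock bar's black collar flush, slide the bar to the next hole so that the bays are open and let the button snap out; then take the blank plate (the one without wells) out of the dock and lay it flat in the middle of the black rubber mat, and slide every sample carrier lying on the worktop, wells end first, fully home into a bay of its own (any bay will do). When that is done, press the button again and slide the bar back to its first hole, so that the button snaps out and the tabs lock the carriers in.

Things in the scene. Friction and masses are not known exactly. Their poses are not given: they have to be found in the camera images.
- carrier_a_grip (a point): sample carrier (2 or 3 alike present): grey flat slab 80 (x) x 48 (y) x 8 mm thick, wells at its front, +x, end; near the rear an upright grip plate, 12 mm thick (y) x 24 mm long (x), 6 to 48 mm above the underside: pinch it across y from above. This point: mid-plane of the grip, 32 mm above the underside; slab reaches 66 mm ahead (+x), 14 mm behind
- carrier_b_grip (a point): sample carrier (2 or 3 alike present): grey flat slab 80 (x) x 48 (y) x 8 mm thick, wells at its front, +x, end; near the rear an upright grip plate, 12 mm thick (y) x 24 mm long (x), 6 to 48 mm above the underside: pinch it across y from above. This point: mid-plane of the grip, 32 mm above the underside; slab reaches 66 mm ahead (+x), 14 mm behind
- carrier_c_grip (a point): sample carrier (2 or 3 alike present): grey flat slab 80 (x) x 48 (y) x 8 mm thick, wells at its front, +x, end; near the rear an upright grip plate, 12 mm thick (y) x 24 mm long (x), 6 to 48 mm above the underside: pinch it across y from above. This point: mid-plane of the grip, 32 mm above the underside; slab reaches 66 mm ahead (+x), 14 mm behind
- blank_r_grip (a point): blank plate that starts fully home in the right bay (of the three, one is present): a slab with a grip of the same shape, size and weight as a carrier's, but plain, without wells; point and axes as for a carrier's grip
- blank_r_mid (a point): centre of that blank plate's slab, 26 mm ahead (+x) of its grip point and 28 mm below it
- blank_m_grip (a point): blank plate that starts fully home in the middle bay (of the three, one is present): a slab with a grip of the same shape, size and weight as a carrier's, but plain, without wells; point and axes as for a carrier's grip
- blank_m_mid (a point): centre of that blank plate's slab, 26 mm ahead (+x) of its grip point and 28 mm below it
- blank_l_grip (a point): blank plate that starts fully home in the left bay (of the three, one is present): a slab with a grip of the same shape, size and weight as a carrier's, but plain, without wells; point and axes as for a carrier's grip
- blank_l_mid (a point): centre of that blank plate's slab, 26 mm ahead (+x) of its grip point and 28 mm below it
- mat_top (a point): centre of the top of the black rubber mat, 100 (x) x 76 (y) x 3 mm, fixed on the worktop near its front edge, left of the dock; the blank plate is laid here
- bay0 (a point): right (lowest y) of the fixed aluminium dock's three equal bays, 70 mm apart along y. The point: where a carrier's grip point lies when fully home at the end stop; x into the bay, y left, z up. The bay floor is level, 32 mm below the point (44 mm over the worktop), 51 mm wide between 8 mm high guides that start 12 mm behind (-x) the point, front ends rounded
- bay1 (a point): middle of the fixed aluminium dock's three equal bays, 70 mm apart along y. The point: where a carrier's grip point lies when fully home at the end stop; x into the bay, y left, z up. A roof covers each bay from 29 mm ahead (+x) of its point (sloping lip from 20 mm ahead), 10.5 mm above the floor: a carrier enters only by sliding level along +x from the open front
- bay2 (a point): left of the fixed aluminium dock's three equal bays, 70 mm apart along y. The point: where a carrier's grip point lies when fully home at the end stop; x into the bay, y left, z up. The lock bar runs across the open front, 27 mm behind (-x) the points: sleeve top 10 mm below floor level, tabs up to 12 mm above. Before it, 39 to 69 mm behind the points, lies a fixed sill at floor level to slide over
- collar (a point): black collar at the lock bar's left end, 30 (x) x 34 (y) mm, 10 to 54 mm above the worktop; axes as the bays. Point: mid collar in y, 35 mm up. A round spring button, 16 mm wide, stands 5 mm out of its -x side at this height; point is 17.5 mm from button head and from the far side. Pinching across x from above presses the button flush (2.4 to 6.4 N); then move it along y
- lock_bar (a joint): steel sleeve sliding along y over a fixed rod with 3 holes; m, grows to the left (+y). Holes: 0 (start; locked, a tab before each bay), 0.022 (open, tabs in the gaps), 0.044 (too far, blocked). 1 mm play in a hole, 2 N friction, stops at -0.0015, 0.0455. Held unless the button is pressed over 3 mm. Cannot reach 0 if a carrier stands over 3 mm out
- snap_button (a joint): how far the collar's button is pressed, m: 0 out (pin in a hole), 0.005 flush; about 0.0025 when let go between holes (the pin rides on the rod and snaps in when moved over a hole)

How it is judged:
On the way, in this order (a step that is already met when the one before it is completed fails the run):
1. the bar is snapped into the next (middle) hole, button out (value of joint lock_bar between 0.0195 and 0.0245 m and value of joint snap_button below 0.001 m), for 0.2 s.
2. the blank lies on the mat and every carrier is fully home in a bay, while the bar is open ((distance between carrier_a_grip and bay0 below 0.006 m or distance between carrier_a_grip and bay1 below 0.006 m or distance between carrier_a_grip and bay2 below 0.006 m) and (distance between carrier_b_grip and bay0 below 0.006 m or distance between carrier_b_grip and bay1 below 0.006 m or distance between carrier_b_grip and bay2 below 0.006 m) and (distance between carrier_c_grip and bay0 below 0.006 m or distance between carrier_c_grip and bay1 below 0.006 m or distance between carrier_c_grip and bay2 below 0.006 m) and horizontal distance between each of blank_r_mid, blank_m_mid, blank_l_mid and mat_top below 0.03 m and height (world z) of each of blank_r_grip, blank_m_grip, blank_l_grip below 0.04 m and angle between each of blank_r_grip, blank_m_grip, blank_l_grip's own z axis and vertical below 0.1 rad and value of joint lock_bar between 0.0195 and 0.0245 m), for 0.2 s.
3. the bar is snapped back into its first hole, button out (value of joint lock_bar between -0.0025 and 0.0025 m and value of joint snap_button below 0.001 m), for 0.2 s.
At the end, for the whole second after the job is handed in: every carrier present rests in a bay with its grip point within 6 mm of the bay's point, the blank plate lies flat on the mat with its centre within 30 mm of the mat's centre, and the lock bar is snapped into its first hole (joint within 2.5 mm of 0, button pressed less than 1 mm) (all of step 3 and (distance between carrier_a_grip and bay0 below 0.006 m or distance between carrier_a_grip and bay1 below 0.006 m or distance between carrier_a_grip and bay2 below 0.006 m) and (distance between carrier_b_grip and bay0 below 0.006 m or distance between carrier_b_grip and bay1 below 0.006 m or distance between carrier_b_grip and bay2 below 0.006 m) and (distance between carrier_c_grip and bay0 below 0.006 m or distance between carrier_c_grip and bay1 below 0.006 m or distance between carrier_c_grip and bay2 below 0.006 m) and horizontal distance between each of blank_r_mid, blank_m_mid, blank_l_mid and mat_top below 0.03 m and height (world z) of each of blank_r_grip, blank_m_grip, blank_l_grip below 0.04 m and angle between each of blank_r_grip, blank_m_grip, blank_l_grip's own z axis and vertical below 0.1 rad); the robot touches nothing.
Of blank_r, blank_m, blank_l only 1 to 1 are there at a start; the rules pass over those that are not, and their reading is None.
Of carrier_a, carrier_b, carrier_c only 2 to 3 are there at a start; the rules pass over those that are not, and their reading is None.
At some moment in a run one of carrier_a, carrier_b, carrier_c may be knocked a few centimetres aside while the robot is not near it.
Once in a run the grip may slacken for a moment while it holds something.
It also fails if it takes over 210 s, if anything falls off the work surface, if the arm or the gripper's body presses on something with over 40 N, if the wrist force passes 120 N, or if a joint passes its speed limit or range.

## Working session

There is one attempt and no reset: what is moved stays moved. The work goes in short steps, each a Python script; the robot and the scene stay as the last script left them, time stands still between calls to the robot, and variables do not carry over. Pictures are saved under pics/ and viewed, about 12 in all and at most 16, crops included, and the job is handed in when it is done.

```bash
ls; mkdir -p pics; cat > h.py <<'E'
import numpy as np, cv2
from bench import env
def px2w(p, uv, z=None, win=2):
    u,v=uv; K,R,t=np.array(p["mtx"]),np.array(p["R"]),np.array(p["t"])
    ray=np.linalg.inv(K)@np.array([u,v,1.0])
    if z is None:
        a=p["range_z"][max(0,int(v)-win):int(v)+win+1,max(0,int(u)-win):int(u)+win+1]; a=a[a>0]
        if not len(a): return None
        return R.T@(ray*np.median(a)-t)
    c=-R.T@t; d=R.T@ray
    return c+d*(z-c[2])/d[2]
def save(p,name): cv2.imwrite("pics/"+name,cv2.cvtColor(p["image"],cv2.COLOR_RGB2BGR))
def w2px(p,X):
    c=np.array(p["R"])@X+np.array(p["t"]); q=np.array(p["mtx"])@c; return q[:2]/q[2]
E
python3 - <<'E'
from h import *
np.set_printoptions(precision=4,suppress=True)
print(env.grip_depth, env.get_orientation(), env.get_eef_pos(), env.get_clock())
for n in ["top","side"]:
    p=env.read_camera(n); save(p,n+"0.png")
    print(n, -p["R"].T@p["t"])
    for k in ["carrier_a_grip","blank_r_grip","mat_top","bay0","bay1","bay2","collar"]:
        for d in env.pinpoint(p,k)[:4]:
            print(k,round(d["conf"],2),d["point"],px2w(p,d["point"]))
E
```

```text
pics
0.0187 [3.0026 1.5692 1.7537] [ 0.166  -0.4976  0.2306] 0.0
top [0.3833 0.1705 0.9351]
carrier_a_grip 0.69 [250.9, 245.2] [0.4332 0.3804 0.0105]
blank_r_grip 0.16 [252.2, 244.2] [0.4335 0.3691 0.0468]
mat_top 0.85 [304.1, 243.4] [0.4365 0.2505 0.0019]
bay0 0.93 [414.6, 196.6] [ 0.542  -0.0172  0.0428]
bay0 0.88 [382.4, 194.3] [0.5488 0.059  0.0425]
bay0 0.76 [353.2, 192.3] [0.5455 0.1309 0.091 ]
bay1 0.93 [414.6, 196.6] [ 0.542  -0.0172  0.0428]
bay1 0.88 [382.4, 194.3] [0.5488 0.059  0.0425]
bay1 0.76 [353.2, 192.3] [0.5455 0.1309 0.091 ]
bay2 0.93 [414.6, 196.6] [ 0.542  -0.0172  0.0428]
bay2 0.88 [382.4, 194.3] [0.5488 0.059  0.0425]
bay2 0.76 [353.2, 192.3] [0.5455 0.1309 0.091 ]
collar 0.71 [326.4, 204.5] [0.5245 0.1931 0.0532]
side [0.268  0.8192 0.5652]
carrier_a_grip 0.94 [330.5, 286.4] [0.4264 0.3722 0.0398]
mat_top 0.67 [347.0, 256.4] [0.4351 0.2462 0.0005]
bay0 0.79 [330.1, 174.2] [0.5598 0.0212 0.0524]
bay0 0.75 [338.6, 161.6] [ 0.5591 -0.043   0.057 ]
bay0 0.75 [320.2, 188.3] [0.5412 0.1374 0.0835]
bay0 0.17 [264.7, 227.7] [0.6252 0.2597 0.0322]
bay1 0.79 [330.1, 174.2] [0.5598 0.0212 0.0524]
bay1 0.75 [338.6, 161.6] [ 0.5591 -0.043   0.057 ]
bay1 0.75 [320.2, 188.3] [0.5412 0.1374 0.0835]
bay1 0.17 [264.7, 227.7] [0.6252 0.2597 0.0322]
bay2 0.79 [330.1, 174.2] [0.5598 0.0212 0.0524]
bay2 0.75 [338.6, 161.6] [ 0.5591 -0.043   0.057 ]
bay2 0.75 [320.2, 188.3] [0.5412 0.1374 0.0835]
bay2 0.17 [264.7, 227.7] [0.6252 0.2597 0.0322]
collar 0.97 [314.2, 224.3] [0.5226 0.219  0.0424]
```

View pics/top0.png

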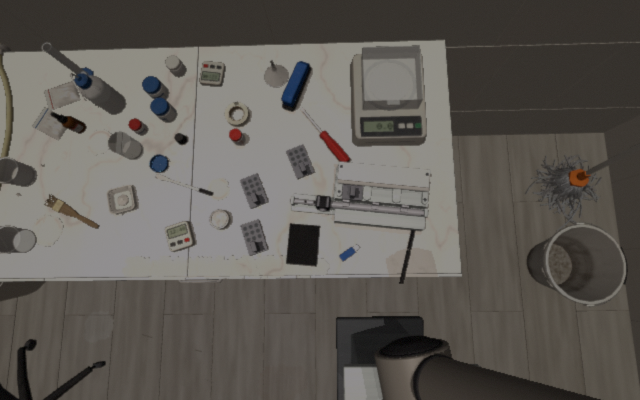

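View pics/side0.png

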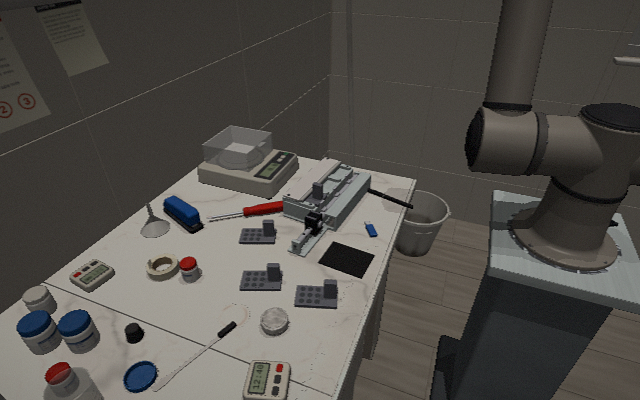

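```bash
cat >> h.py <<'E'
from scipy.spatial.transform import Rotation as Ro
np.set_printoptions(precision=4,suppress=True)
def down(a):
    """tool pointing down, jaw axis (mod pi) at world angle a, choosing nearest wrist turn"""
    z=np.array([np.cos(a),np.sin(a),0]); x=np.array([0,0,-1.]); y=np.cross(z,x)
    return Ro.from_matrix(np.c_[x,y,z]).as_euler("xyz")
def best(pos,a):
    q0=np.array(env.get_joint_pos()); c=[]
    for b in (a,a+np.pi):
        q=env.inverse_kinematics(list(pos),list(down(b)))
        if q is not None: c.append((abs(np.array(q)-q0).max()+0.3*abs(q[5]),b,q))
    c.sort(key=lambda s:s[0]); return c[0][1],c[0][2]
def find(p,k,z=None,n=5,cmin=.3):
    r=[]
    for d in env.pinpoint(p,k)[:n]:
        if d["conf"]>=cmin: r.append((round(d["conf"],2),np.round(d["point"],1),px2w(p,d["point"],z)))
    return r
E
python3 - <<'E'
from h import *
p=env.read_camera("top")
for r in find(p,"bay0",.076)+find(p,"collar",.035)+find(p,"mat_top",.003): print(*r)
a,q=best([.45,.13,.33],np.pi/2); print(a,q)
env.movep([.45,.13,.33],list(down(a))); print(env.get_eef_pos(),env.get_joint_pos(),env.get_clock())
p=env.read_camera("wrist"); save(p,"w1.png"); print(-p["R"].T@p["t"], p["R"])
for k,z in [("bay0",.076),("collar",.035),("blank_l_grip",.076),("mat_top",.003),("carrier_a_grip",.032)]:
    for r in find(p,k,z): print(k,*r)
E
```

```text
0.9 [411.4 194.5] [ 0.5411 -0.0032  0.076 ]
0.85 [350.9 192.4] [0.5483 0.1355 0.076 ]
0.81 [381.4 194.9] [0.5412 0.0655 0.076 ]
0.83 [324.2 203.6] [0.5297 0.1989 0.035 ]
0.7 [384.3 194.2] [0.5504 0.0535 0.035 ]
0.93 [303.9 245. ] [0.4325 0.2509 0.003 ]
0.33 [352.1 182.9] [0.5866 0.129  0.003 ]
1.5707963267948966 [ 0.1174  0.1742  1.48   -0.      1.4874 -1.4534]
[0.4502 0.1294 0.3298] [ 0.1161  0.1745  1.48   -0.0002  1.4873 -1.4532] 3.475
[0.3823 0.1288 0.4725] [[ 0.0017  1.      0.    ]
 [ 0.9652 -0.0016  0.2614]
 [ 0.2614 -0.0004 -0.9652]]
bay0 0.97 [318.8 250.9] [0.5511 0.1295 0.076 ]
bay0 0.78 [207.  238.6] [ 0.5344 -0.0097  0.076 ]
bay0 0.69 [265.2 242.4] [0.5395 0.0626 0.076 ]
collar 0.8 [373.  226.9] [0.5335 0.2034 0.035 ]
blank_l_grip 0.74 [322.8 253. ] [0.5539 0.1346 0.076 ]
mat_top 0.7 [410.  146.9] [0.4288 0.2549 0.003 ]
carrier_a_grip 0.75 [505.  148.1] [0.4277 0.3696 0.032 ]<stdin>:4: UserWarning: Gimbal lock detected. Setting third angle to zero since it is not possible to uniquely determine all angles.
<sys>:0: UserWarning: Gimbal lock detected. Setting third angle to zero since it is not possible to uniquely determine all angles.
```

View pics/w1.png

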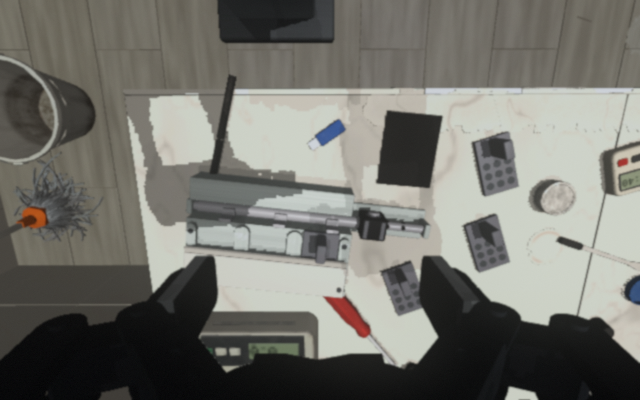

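```bash
sed -i '1i import warnings; warnings.filterwarnings("ignore")' h.py
python3 - <<'E'
from h import *
A=np.pi/2-.1
for i,(x,y) in enumerate([(.45,.06),(.45,.185)]):
    a,_=best([x,y,.21],A); env.movep([x,y,.21],list(down(a)))
    p=env.read_camera("wrist"); save(p,f"w2{i}.png"); np.savez(f"w2{i}.npz",**{k:p[k] for k in("range_z","mtx","R","t","image")})
    for k,z in [("bay0",.076),("collar",.035),("blank_l_grip",.076)]:
        for r in find(p,k,z): print(k,*r)
E
python3 -c "
import cv2,numpy as np
cv2.imwrite('pics/w2.png',np.hstack([cv2.imread('pics/w20.png')[100:,60:560:],cv2.imread('pics/w21.png')[100:,150:450]]))"
```

```text
bay0 0.97 [253.2 289.2] [ 0.5326 -0.0081  0.076 ]
bay0 0.62 [407.  296.2] [0.5538 0.1309 0.076 ]
bay0 0.59 [329.1 293.2] [0.5436 0.0602 0.076 ]
collar 0.74 [467.3 249.3] [0.532  0.2028 0.035 ]
blank_l_grip 0.73 [408.  292.1] [0.5497 0.132  0.076 ]
bay0 0.85 [268.7 309.7] [0.5537 0.1291 0.076 ]
bay0 0.69 [118.5 306.5] [ 0.5369 -0.0083  0.076 ]
collar 0.59 [341.3 261.3] [0.531  0.2009 0.035 ]
blank_l_grip 0.91 [273.1 307.9] [0.5522 0.1334 0.076 ]
```

View pics/w2.png

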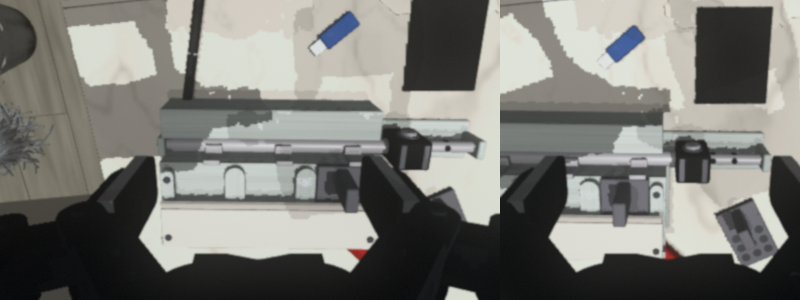

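```bash
python3 - <<'E'
from h import *
for i in range(2):
    p=dict(np.load(f"w2{i}.npz")); r=p["range_z"]
    v,u=np.mgrid[:400,:640]; ray=np.linalg.inv(p["mtx"])@np.stack([u.ravel(),v.ravel(),np.ones(u.size)])
    X=((ray*r.ravel()).T-p["t"])@p["R"]; X=X[r.ravel()>0]
    m=(X[:,0]>.44)&(X[:,0]<.6)&(X[:,1]>-.05)&(X[:,1]<.16)&(X[:,2]>.02)&(X[:,2]<.09); D=X[m]
    h,e=np.histogram(D[:,2],bins=np.arange(.02,.09,.003)); print(dict(zip(np.round(e[:-1],3),h)))
    for lo,hi,nm in [(.040,.048,"sill"),(.055,.066,"roof")]:
        S=D[(D[:,2]>lo)&(D[:,2]<hi)]; 
        if nm=="sill": S=S[S[:,0]<.525+.13*(S[:,1]-.06)-0.01]
        for f in ("min","max"):
            ys=np.arange(-.03,.12,.003); P=[]
            for y in ys:
                q=S[abs(S[:,1]-y)<.0015,0]
                if len(q)>3: P.append((y,getattr(q,f)()))
            if len(P)<8: continue
            P=np.array(P); c=np.polyfit(P[:,0],P[:,1],1)
            for _ in range(4):
                res=P[:,1]-np.polyval(c,P[:,0]); k=abs(res)<max(.0015,1.5*np.median(abs(res))); c=np.polyfit(P[k,0],P[k,1],1)
            print(i,nm,f,c, "x at y=.06:",np.polyval(c,.06),k.sum(),len(P),"z",np.median(S[:,2]))
    # dock sides
    psi=-.13; R2=np.array([[np.cos(psi),np.sin(psi)],[-np.sin(psi),np.cos(psi)]])
    L=(X[:,:2]-[.5436,.061])@R2.T
    S=(X[:,2]>.040)&(X[:,2]<.07)&(abs(L[:,1])<.13)&(L[:,0]>-.08)&(L[:,0]<.1)
    for x0 in np.arange(-.07,.08,.01):
        k=S&(abs(L[:,0]-x0)<.003)
        if k.sum()>10: print(round(x0,3),"y range",np.percentile(L[k,1],[1,99]), k.sum(), np.median(X[k,2]))
    # blank grip top
    g=(X[:,2]>.083)&(X[:,2]<.1)&(abs(L[:,1]-.07)<.03)&(abs(L[:,0])<.04)
    if g.any(): 
        print("grip local",L[g].min(0),L[g].max(0),np.median(X[g,2]),g.sum())
        print(cv2.minAreaRect((L[g]*1000).astype(np.float32)))
E
```

```text
{np.float64(0.02): np.int64(323), np.float64(0.023): np.int64(326), np.float64(0.026): np.int64(374), np.float64(0.029): np.int64(1122), np.float64(0.032): np.int64(1773), np.float64(0.035): np.int64(875), np.float64(0.038): np.int64(473), np.float64(0.041): np.int64(7203), np.float64(0.044): np.int64(3448), np.float64(0.047): np.int64(266), np.float64(0.05): np.int64(2561), np.float64(0.053): np.int64(277), np.float64(0.056): np.int64(2969), np.float64(0.059): np.int64(3722), np.float64(0.062): np.int64(195), np.float64(0.065): np.int64(31), np.float64(0.068): np.int64(41), np.float64(0.071): np.int64(38), np.float64(0.074): np.int64(40), np.float64(0.077): np.int64(39), np.float64(0.08): np.int64(44), np.float64(0.083): np.int64(42), np.float64(0.086): np.int64(45)}
0 sill min [0.1129 0.4661] x at y=.06: 0.4728803348056464 50 50 z 0.04369739246349984
0 sill max [0.1158 0.4956] x at y=.06: 0.5025289312196992 50 50 z 0.04369739246349984
0 roof min [0.1121 0.5553] x at y=.06: 0.5620247306437126 38 50 z 0.05912069494101948
0 roof max [0.     0.5997] x at y=.06: 0.5996758259487497 50 50
[... 2468 characters left out ...]
.1287] 454 0.052449017915989285
-0.01 y range [-0.1088  0.1094] 959 0.044650869646631876
0.0 y range [-0.1059  0.1101] 810 0.05074486835022905
0.01 y range [-0.1062  0.1105] 711 0.050609111154785585
0.02 y range [-0.1053  0.1088] 1097 0.05223679645860678
0.03 y range [-0.1048  0.1101] 669 0.05884383415014946
0.04 y range [-0.0014  0.1104] 591 0.058968178253625055
0.05 y range [-0.0007  0.1107] 558 0.05888630203876012
0.06 y range [0.005 0.112] 497 0.058970421562368994
0.07 y range [0.0103 0.1124] 137 0.058749327369829026
grip local [-0.0158  0.0647] [0.009  0.0767] 0.09119377188099552 402
((-3.382671356201172, 70.72360229492188), (24.742124557495117, 11.934476852416992), 0.05359474942088127)
```

```bash
cat >> h.py <<'E'
PSI=-.113; EX=np.array([np.cos(PSI),np.sin(PSI),0]); EY=np.array([-np.sin(PSI),np.cos(PSI),0])
BAY2=np.array([.5497,.1314,.076]); BAY=[BAY2-.14*EY,BAY2-.07*EY,BAY2]
COL=np.array([.5306,.2019,.035])
def st(s=""): print(s,"t",round(env.get_clock(),2),"tcp",np.array(env.get_eef_pos()),"F",np.array(env.get_contact_force()),"gap",round(env.get_finger_gap(),4))
E
python3 - <<'E'
from h import *
env.set_gripper(.06)
P=COL.copy()
a,_=best([P[0],P[1],.15],PSI)
env.movep([P[0],P[1],.15],list(down(a)))
p=env.read_camera("wrist"); save(p,"w3.png")
env.movel([P[0],P[1],.014],speed=.12); st("down")
env.set_gripper(0.0); st("closed")
T=np.array(env.get_eef_pos()); 
for k in range(2):
    env.movel(list(np.r_[T[:2],.014]+EY*.011*(k+1)),speed=.03); st("slid")
env.set_gripper(.06); st("open")
env.movel(list(np.array(env.get_eef_pos())+[0,0,.14]),speed=.15)
env.movep(list(P+EY*.022-EX*.08+[0,0,.17]),list(down(PSI+np.pi/2)))
p=env.read_camera("wrist"); save(p,"w4.png")
print(find(p,"collar",.035),find(p,"carrier_a_grip",.032))
E
python3 -c "
import cv2,numpy as np
cv2.imwrite('pics/w34.png',np.hstack([cv2.imread('pics/w3.png')[100:,130:530:],cv2.imread('pics/w4.png')[100:,130:530]]))"
```

```text
down t 8.47 tcp [0.5312 0.2021 0.0147] F [0.5256 0.0334 0.7235] gap 0.0601
closed t 8.85 tcp [0.5336 0.202  0.0153] F [ 8.1296 -1.2758 -0.0883] gap 0.0294
slid t 9.39 tcp [0.5349 0.2134 0.0152] F [-3.0015  0.6335  7.6056] gap 0.0292
slid t 9.91 tcp [0.5361 0.2245 0.0152] F [-4.1348  1.2251  7.4258] gap 0.0296
open t 10.31 tcp [0.5363 0.2237 0.014 ] F [-0.5655 -0.2641  0.2218] gap 0.0603
[(0.82, array([321.3, 266.7]), array([0.5354, 0.2257, 0.035 ]))] [(0.62, array([460.5, 144.7]), array([0.4299, 0.3664, 0.032 ]))]
```

View pics/w34.png

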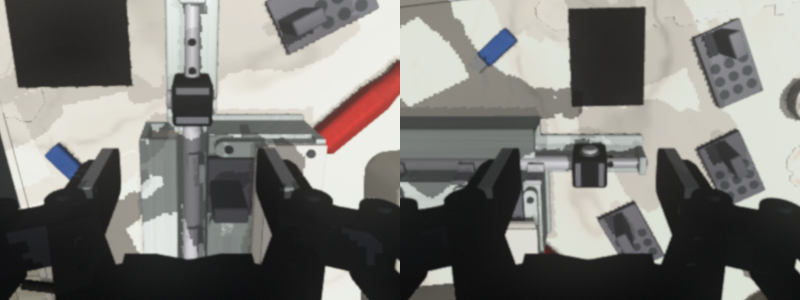

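```bash
cat >> h.py <<'E'
def cloud(p):
    r=p["range_z"]; v,u=np.mgrid[:400,:640]
    ray=np.linalg.inv(p["mtx"])@np.stack([u.ravel(),v.ravel(),np.ones(u.size)])
    return (((ray*r.ravel()).T-p["t"])@p["R"])[r.ravel()>0]
def grips(p,z=(.0445,.052),xy=None,rad=.05):
    """top faces of grips at height z: list of (centre, long-axis angle, size)"""
    X=cloud(p); X=X[(X[:,2]>z[0])&(X[:,2]<z[1])]
    if xy is not None: X=X[np.hypot(*(X[:,:2]-np.array(xy)[:2]).T)<rad]
    g=np.zeros((1000,1000),np.uint8); ij=np.int32(np.round(X[:,:2]*1000))+[0,300]
    ok=((ij>=0)&(ij<1000)).all(1); g[ij[ok,0],ij[ok,1]]=255
    g=cv2.morphologyEx(g,cv2.MORPH_CLOSE,np.ones((3,3),np.uint8))
    n,lab,s,c=cv2.connectedComponentsWithStats(g); out=[]
    for i in range(1,n):
        if not 120<s[i,4]<600: continue
        (cx,cy),(w,h),_=r=cv2.minAreaRect(np.argwhere(lab==i).astype(np.float32)); b=cv2.boxPoints(r)
        e=b[1]-b[0]; f=b[2]-b[1]; e=e if np.hypot(*e)>np.hypot(*f) else f
        an=(np.arctan2(e[1],e[0])+np.pi/2)%np.pi-np.pi/2
        out.append((np.array([cx,cy-300])/1000,an,(round(max(w,h)),round(min(w,h))),s[i,4]))
    return out
E
python3 - <<'E'
from h import *
def prof(p,c,nm):
    X=cloud(p); L=np.c_[(X-c)@EX,(X-c)@EY,X[:,2]]
    for z0,z1 in [(.050,.058),(.030,.042)]:
        m=(abs(L[:,1])<.006)&(abs(L[:,0])<.03)&(L[:,2]>z0)&(L[:,2]<z1); q=np.sort(L[m,0])
        print(nm,z0,m.sum(), q[[0,2,5,-3]] if len(q)>6 else q)
prof(dict(np.load("w21.npz")),COL,"before")
c=COL+.0225*EY
env.movep(list(np.r_[(c-EX*.08)[:2],.21]),list(down(PSI+np.pi/2)))
p=env.read_camera("wrist"); prof(p,c,"after")
for g in grips(p): print(g)
for r in find(p,"carrier_a_grip",.032): print(r)
env.set_gripper(.085)
env.movep([.42,.30,.30],list(down(np.pi/2)))
p=env.read_camera("wrist"); save(p,"w5.png")
for g in grips(p): print(g)
for r in find(p,"carrier_a_grip",.032)+find(p,"mat_top",.003): print(r)
print(env.get_clock())
E
```

```text
before 0.05 357 [-0.0152 -0.0146 -0.0143  0.0143]
before 0.03 78 [-0.02   -0.0197 -0.0196 -0.0156]
after 0.05 348 [-0.0147 -0.0145 -0.0143  0.0147]
after 0.03 81 [-0.02   -0.0198 -0.0197 -0.0155]
(array([0.4279, 0.3658]), np.float32(0.32174897), (24, 12), np.int32(285))
(array([ 0.476 , -0.0109]), np.float32(0.6435014), (39, 17), np.int32(173))
(array([0.487 , 0.0405]), np.float32(-1.5707964), (33, 24), np.int32(222))
(array([0.4943, 0.1019]), np.float32(-0.8803497), (37, 18), np.int32(194))
(array([0.4923, 0.1361]), np.float32(1.451368), (32, 20), np.int32(161))
(array([0.4947, 0.1613]), np.float32(1.4711288), (23, 19), np.int32(125))
(array([ 0.5399, -0.0367]), np.float32(-0.13255084), (40, 22), np.int32(496))
(array([0.5355, 0.028 ]), np.float32(-1.5707964), (24, 19), np.int32(332))
(array([0.5455, 0.3673]), np.float32(0.36717236), (25, 12), np.int32(287))
(array([0.6199, 0.2504]), np.float32(0.34877145), (25, 12), np.int32(282))
(0.9, array([457.1, 140.6]), array([0.4271, 0.3663, 0.032 ]))
(array([0.4274, 0.366 ]), np.float32(0.35299146), (24, 12), np.int32(275))
(array([ 0.5398, -0.0394]), np.float32(-0.08673811), (38, 17), np.int32(438))
(array([0.5451, 0.3673]), np.float32(0.41822493), (25, 12), np.int32(269))
(array([0.6191, 0.2505]), np.float32(0.34876883), (24, 12), np.int32(266))
(0.71, array([371.7, 175.1]), array([0.4268, 0.3655, 0.032 ]))
(0.88, array([282.6, 173.3]), array([0.4298, 0.2532, 0.003 ]))
14.3083
```

View pics/w5.png

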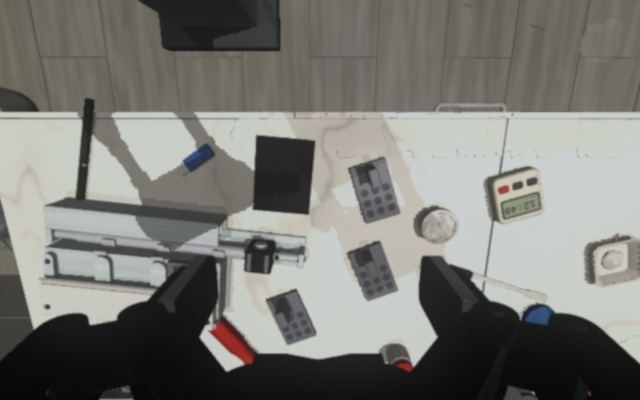

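```bash
cat >> h.py <<'E'
GD=env.grip_depth
MAT=np.array([.431,.252,.003])
def go(P,yaw,**k):
    """line of the grasp point to P (world) with carrier yaw"""
    P=np.array(P,float)-[0,0,GD]
    env.movel(list(P),list(down(yaw+np.pi/2)),**k) 
def hop(P,yaw):
    env.movep(list(np.array(P,float)-[0,0,GD]),list(down(yaw+np.pi/2)))
E
python3 - <<'E'
from h import *
B=BAY[2]; env.set_gripper(.045)
hop(B+[0,0,.09],PSI); go(B,PSI,speed=.12); st("at")
env.set_gripper(0); st("closed")
for d in (.02,.04,.062):
    go(B-EX*d+[0,0,.0005],PSI,speed=.05); st(d)
go(B-EX*.07+[0,0,.05],PSI,speed=.08); st("lift")
p=env.read_camera("wrist"); save(p,"w6.png")
G=MAT-[.026,0,0]+[0,0,.032]
go(G+[0,0,.06],0,speed=.15); go(G+[0,0,.02],0,speed=.08); st("above")
E
```

```text
at t 16.71 tcp [0.5503 0.1317 0.0581] F [0.0443 0.999  0.0513] gap 0.0449
closed t 17.1 tcp [0.5502 0.1315 0.0581] F [-1.3346  0.1617  5.3903] gap 0.0112
0.02 t 17.65 tcp [0.5287 0.1338 0.0581] F [-1.411   0.7528  8.5106] gap 0.0113
0.04 t 18.2 tcp [0.5089 0.1361 0.0581] F [ 0.2642 -0.7101  7.6467] gap 0.0113
0.062 t 18.79 tcp [0.4869 0.1386 0.0581] F [ 1.4563 -0.0256  8.8745] gap 0.0114
lift t 19.57 tcp [0.4797 0.1393 0.1069] F [ 0.3913 -0.7244 -2.0976] gap 0.0118
above t 21.34 tcp [0.4053 0.2519 0.0364] F [ 0.5112  0.429  -0.8656] gap 0.0109
```

View pics/w6.png

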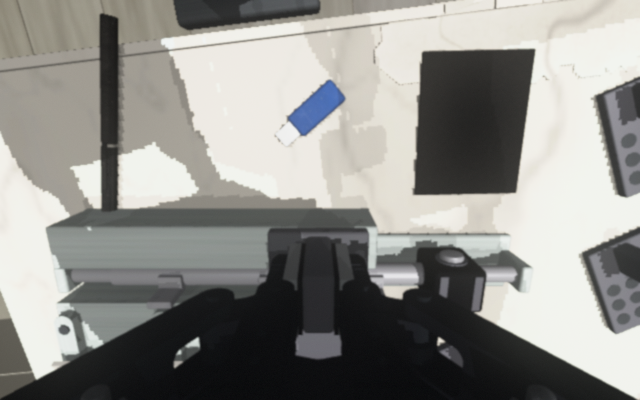

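```bash
python3 - <<'E'
from h import *
G=MAT-[.026,0,0]+[0,0,.032]
go(G+[0,0,.001],0,speed=.03); st("down")
if env.get_contact_force()[2]<2: go(G-[0,0,.001],0,speed=.02); st("down2")
env.set_gripper(.04); go(G+[0,0,.12],0,speed=.15)
hop([.40,.30,.30],0); env.set_gripper(.085)
p=env.read_camera("wrist"); save(p,"w7.png")
for g in grips(p,z=(.044,.055)): print(g)
print(find(p,"mat_top",.003)); print(find(p,"blank_l_mid",.007)); print(find(p,"blank_l_grip",.035)); st()
E
```

```text
down t 22.12 tcp [0.4047 0.2519 0.0172] F [-1.3415 -1.069   1.4242] gap 0.0111
down2 t 22.38 tcp [0.4048 0.252  0.0171] F [-7.2425 -3.8362 22.9273] gap 0.0114
(array([0.4035, 0.251 ]), np.float32(0.0), (23, 12), np.int32(287))
(array([0.4275, 0.3659]), np.float32(0.3028872), (24, 12), np.int32(274))
(array([0.5447, 0.3669]), np.float32(0.38050354), (25, 13), np.int32(269))
(array([0.5418, 0.0917]), np.float32(-0.7853981), (28, 12), np.int32(213))
(array([0.5995, 0.1638]), np.float32(-0.09772694), (55, 6), np.int32(158))
(array([0.6194, 0.2513]), np.float32(0.32174897), (24, 12), np.int32(260))
[]
[(0.68, array([279.8, 193.8]), array([0.4319, 0.251 , 0.007 ]))]
[(0.74, array([277.2, 175.7]), array([0.4036, 0.2519, 0.035 ]))]
 t 25.1 tcp [0.4    0.3    0.2813] F [0.3934 0.5541 0.3669] gap 0.0849
```

View pics/w7.png

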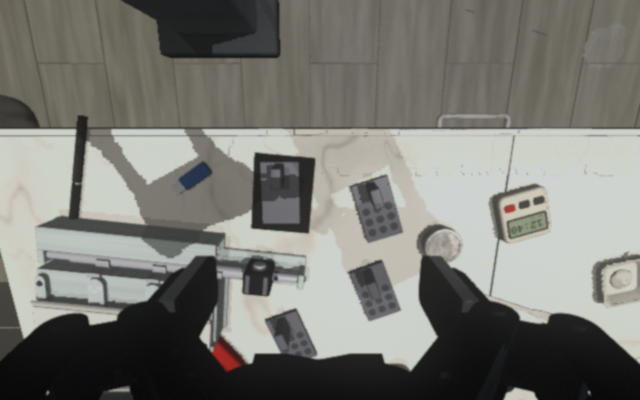

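```bash
cat >> h.py <<'E'
def pick(xy,yaw):
    env.set_gripper(.06); hop([xy[0]-.03,xy[1],.25],yaw)
    p=env.read_camera("wrist")
    c=[g for g in grips(p,xy=xy,rad=.09) if 21<=g[2][0]<=27 and 10<=g[2][1]<=15]
    c.sort(key=lambda g:np.hypot(*(g[0]-xy))); print("cands",c)
    (x,y),yw=c[0][0],c[0][1]
    go([x,y,.10],yw,speed=.2); go([x,y,.032],yw,speed=.1); env.set_gripper(0); st("gripped")
    z0=env.get_eef_pos()[2]; go([x,y,.14],yw,speed=.12); st("lifted"); save(env.read_camera("wrist"),f"lift{int(env.get_clock())}.png")
    return z0
def insert(b,z0):
    B=BAY[b].copy(); S=B-EX*.09
    hop(np.r_[S[:2],.14],PSI); st("over")
    zc=z0+.0447+GD
    go(np.r_[S[:2],zc+.02],PSI,speed=.12); go(np.r_[S[:2],zc],PSI,speed=.04); st("on sill")
    for d in [-.07,-.055,-.04,-.025,-.012,-.005,0,.0015,.003]:
        go(np.r_[(B+EX*d)[:2],zc],PSI,speed=.04)
        F=np.array(env.get_contact_force()); T=np.array(env.get_eef_pos()); T[2]+=GD
        e=T-B; print(d,"local",np.array([e@EX,e@EY,e[2]]),"F",np.array([F@EX,F@EY,F[2]]),"gap",round(env.get_finger_gap(),4))
        if -F@EX>25: break
E
python3 - <<'E'
from h import *
z0=pick([.4277,.366],.34); print("z0",z0); open("z0","w").write(str(z0))
E
```

```text
cands [(array([0.4279, 0.3658]), np.float32(0.32175052), (24, 12), np.int32(277))]
gripped t 28.19 tcp [0.4281 0.366  0.0138] F [0.0065 0.7021 3.9691] gap 0.0113
lifted t 29.24 tcp [0.4274 0.3655 0.1204] F [-0.0218  0.1911 -1.1905] gap 0.0115
z0 0.013796426227682748
```

```bash
python3 - <<'E'
from h import *
insert(0,float(open("z0").read()))
p=env.read_camera("wrist"); save(p,"i0.png"); print(env.get_clock())
E
```

```text
over t 30.65 tcp [0.4448 0.0031 0.1213] F [ 0.4316 -0.2061 -1.8216] gap 0.0111
on sill t 31.81 tcp [0.4445 0.0024 0.0583] F [ 0.7016  0.5566 -1.6306] gap 0.0109
-0.07 local [-0.0702  0.      0.001 ] F [-0.2701  0.5961 -1.4216] gap 0.0111
-0.055 local [-0.055   0.      0.0011] F [-0.7967  0.2717 -1.3323] gap 0.0118
-0.04 local [-0.04    0.      0.0011] F [-0.2124  0.3811 -1.8071] gap 0.011
-0.025 local [-0.025   0.      0.0011] F [ 0.1642 -0.1308 -0.9537] gap 0.0113
-0.012 local [-0.0119 -0.      0.0011] F [-0.4973  0.4591 -1.7357] gap 0.0111
-0.005 local [-0.0048 -0.      0.0012] F [ 0.1326 -0.1776 -0.8924] gap 0.0111
0 local [0.0002 0.     0.0012] F [-0.3177  0.3297 -1.3666] gap 0.0116
0.0015 local [0.0006 0.0001 0.001 ] F [-4.4624  0.8284  0.4479] gap 0.0114
0.003 local [0.0006 0.0001 0.0008] F [-9.9443  0.1777  3.8443] gap 0.0114
35.6583
```

```bash
cat >> h.py <<'E'
def release(b):
    B=BAY[b]; T=np.array(env.get_eef_pos())
    env.movel([T[0],T[1],T[2]-.001],speed=.02); env.set_gripper(.035); st("rel")
    go(B+[0,0,.09],PSI,speed=.12)
E
python3 - <<'E'
from h import *
release(0)
z0=pick([.545,.367],.38); open("z0","w").write(str(z0))
T=env.get_finger_gap()
assert T>.009
insert(1,z0)
E
```

```text
rel t 36.3 tcp [ 0.5349 -0.0077  0.0572] F [0.5198 0.5535 0.1426] gap 0.035
cands [(array([0.5457, 0.3674]), np.float32(0.38050354), (25, 12), np.int32(289))]
gripped t 41.29 tcp [0.5459 0.3675 0.0139] F [-0.513  -0.5341  2.7769] gap 0.0111
lifted t 42.34 tcp [0.5451 0.3671 0.1203] F [ 0.1992  0.3342 -1.365 ] gap 0.0112
over t 43.58 tcp [0.4533 0.0725 0.1215] F [ 0.5895 -0.7394 -0.7318] gap 0.0111
on sill t 44.73 tcp [0.4524 0.072  0.0584] F [ 0.4768  0.2527 -1.4498] gap 0.0115
-0.07 local [-0.0702 -0.      0.0011] F [-0.6445  0.2876 -1.3742] gap 0.011
-0.055 local [-0.055  -0.      0.0011] F [-0.4285 -0.7555 -0.9354] gap 0.0113
-0.04 local [-0.04   -0.      0.0011] F [ 0.31   -0.7722 -1.1014] gap 0.0114
-0.025 local [-0.025  -0.      0.0011] F [ 0.2971  0.0218 -0.9566] gap 0.0113
-0.012 local [-0.0119 -0.      0.0011] F [ 0.2358 -0.0464 -1.2728] gap 0.0115
-0.005 local [-0.0047 -0.      0.0012] F [-0.1957 -0.2849 -1.4159] gap 0.0114
0 local [ 0.0002 -0.      0.0012] F [-0.4225 -0.0418 -0.8783] gap 0.0112
0.0015 local [ 0.0005 -0.      0.0011] F [-5.0361 -0.5556  1.6375] gap 0.0111
0.003 local [0.0006 0.     0.0009] F [-10.6508  -1.0387   4.858 ] gap 0.0112
```

```bash
python3 - <<'E'
from h import *
release(1)
z0=pick([.6194,.2505],.34)
assert env.get_finger_gap()>.009
insert(2,z0)
E
```

```text
rel t 49.18 tcp [0.5427 0.0618 0.0572] F [ 0.894  -0.5682 -1.0015] gap 0.0348
cands [(array([0.6203, 0.2503]), np.float32(0.3392899), (25, 12), np.int32(281))]
gripped t 53.6 tcp [0.6206 0.2504 0.0139] F [0.5294 0.6828 3.0885] gap 0.0114
lifted t 54.65 tcp [0.6197 0.2501 0.1202] F [ 0.7315  1.0608 -1.0112] gap 0.0113
over t 55.49 tcp [0.4617 0.1418 0.1217] F [ 0.0394  0.0466 -0.5441] gap 0.0113
on sill t 56.65 tcp [0.4603 0.1415 0.0584] F [ 0.0296 -0.0974 -1.2922] gap 0.0109
-0.07 local [-0.0701 -0.0001  0.0011] F [-0.1877  0.6921 -1.1783] gap 0.0114
-0.055 local [-0.055  -0.0001  0.0012] F [-0.1157  0.238  -1.4542] gap 0.0114
-0.04 local [-0.04   -0.0001  0.0011] F [ 0.0991  0.5184 -0.9625] gap 0.0112
-0.025 local [-0.025  -0.0001  0.0011] F [-0.6492 -0.0453 -1.295 ] gap 0.0109
-0.012 local [-0.0119 -0.0001  0.0012] F [ 0.9304  0.3019 -1.4679] gap 0.0114
-0.005 local [-0.0048 -0.      0.0012] F [-0.3931 -0.5732  0.0732] gap 0.0114
0 local [ 0.0002 -0.      0.0012] F [ 0.0693  0.1383 -1.4715] gap 0.0113
0.0015 local [0.0008 0.     0.0011] F [-2.8474  1.3867  1.645 ] gap 0.011
0.003 local [ 0.0008 -0.      0.0009] F [-8.8157  1.2028  2.5947] gap 0.0111
```

```bash
python3 - <<'E'
from h import *
release(2)
c=BAY[1]-EX*.10; hop([c[0],c[1]+.06,.27],PSI); env.set_gripper(.085)
p=env.read_camera("wrist"); save(p,"w8.png")
for g in grips(p,z=(.0885,.096)):
    e=np.r_[g[0],0]; print(g[0],g[1],g[2],[np.round([(e-b)@EX,(e-b)@EY],4) for b in BAY])
print([g for g in grips(p) if g[0][0]<.43 or g[0][1]>.22]); print(find(p,"collar",.035)); st()
E
```

```text
rel t 61.08 tcp [0.5509 0.1313 0.0572] F [-0.4967  0.44    0.0389] gap 0.0349
[0.542  0.0605] 0.0 (24, 13) [array([0.0003, 0.0687]), array([ 0.0003, -0.0013]), array([ 0.0003, -0.0713])]
[0.5496 0.1299] -0.14189744 (24, 13) [array([0.    , 0.1385]), array([0.    , 0.0685]), array([ 0.    , -0.0015])]
[(array([0.404, 0.25 ]), np.float32(0.0), (24, 12), np.int32(287))]
[(0.97, array([406.5, 245.1]), array([0.5311, 0.223 , 0.035 ]))]
 t 63.28 tcp [0.4425 0.1331 0.2513] F [ 0.8044 -0.8771  0.6236] gap 0.0851
```

View pics/w8.png

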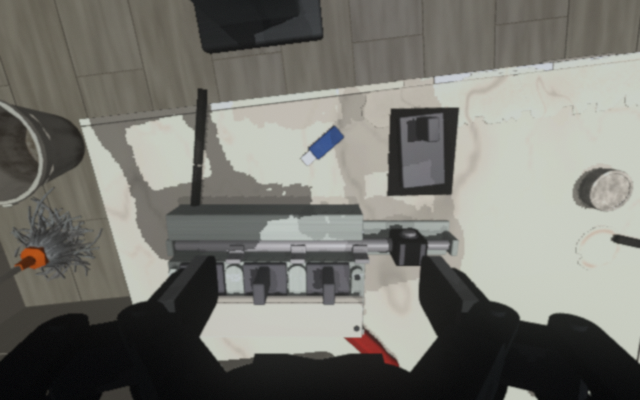

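```bash
python3 - <<'E'
from h import *
c=BAY[0]-EX*.10; hop([c[0],c[1],.27],PSI)
p=env.read_camera("wrist")
for g in grips(p,z=(.0885,.096)):
    e=np.r_[g[0],0]; print(g[0],g[2],[np.round([(e-b)@EX,(e-b)@EY],4) for b in BAY])
env.set_gripper(.06)
P=COL+EY*.0222+EX*.0015
a,_=best([P[0],P[1],.16],PSI); env.movep([P[0],P[1],.16],list(down(a)))
env.movel([P[0],P[1],.014],speed=.12); st("down")
env.set_gripper(0.0); st("closed")
T=np.array(env.get_eef_pos())
for k in range(2):
    env.movel(list(np.r_[T[:2],.014]-EY*.0111*(k+1)),speed=.03); st("slid")
env.set_gripper(.06); st("open")
env.movel(list(np.array(env.get_eef_pos())+[0,0,.15]),speed=.15)
env.movep(list(np.r_[(COL-EX*.08)[:2],.21]),list(down(PSI+np.pi/2)))
p=env.read_camera("wrist"); save(p,"w9.png")
X=cloud(p); L=np.c_[(X-COL)@EX,(X-COL)@EY,X[:,2]]
for z0,z1 in [(.050,.058),(.030,.042)]:
    m=(abs(L[:,1])<.006)&(abs(L[:,0])<.03)&(L[:,2]>z0)&(L[:,2]<z1); q=np.sort(L[m,0]); print(z0,m.sum(),q[[0,2,5,-3]] if len(q)>6 else q)
m=(abs(L[:,0])<.012)&(L[:,2]>.050)&(L[:,2]<.058)&(abs(L[:,1])<.05); print("collar y",np.percentile(L[m,1],[1,99]))
for g in grips(p,z=(.0885,.096)):
    e=np.r_[g[0],0]; print(g[0],g[2],[np.round([(e-b)@EX,(e-b)@EY],4) for b in BAY])
st()
E
```

```text
[ 0.5345 -0.0091] (24, 13) [array([ 0.0008, -0.0013]), array([ 0.0008, -0.0713]), array([ 0.0008, -0.1413])]
[0.5416 0.0601] (24, 12) [array([-0.0001,  0.0683]), array([-0.0001, -0.0017]), array([-0.0001, -0.0717])]
down t 66.72 tcp [0.5352 0.2239 0.0148] F [-0.5912  0.5587 -0.687 ] gap 0.0602
closed t 67.09 tcp [0.536  0.2239 0.015 ] F [ 3.6613 -0.706   3.6886] gap 0.0295
slid t 67.61 tcp [0.5348 0.2129 0.015 ] F [-0.63   -0.8583  9.9924] gap 0.0294
slid t 68.12 tcp [0.5335 0.2019 0.015 ] F [-0.4828 -0.5856  9.0752] gap 0.0291
open t 68.53 tcp [0.5333 0.2018 0.0137] F [-0.2282  0.375  -0.5156] gap 0.0603
0.05 375 [-0.0147 -0.0145 -0.0143  0.0144]
0.03 82 [-0.0197 -0.0197 -0.0196 -0.0154]
collar y [-0.0489  0.0165]
[ 0.5323 -0.0079] (21, 13) [array([-0.0016, -0.0004]), array([-0.0016, -0.0704]), array([-0.0016, -0.1404])]
[0.5517 0.1344] (25, 9) [array([0.0016, 0.1432]), array([0.0016, 0.0732]), array([0.0016, 0.0032])]
 t 71.17 tcp [0.4512 0.2109 0.2097] F [-0.6202 -0.39   -0.0434] gap 0.0597
```

View pics/w9.png

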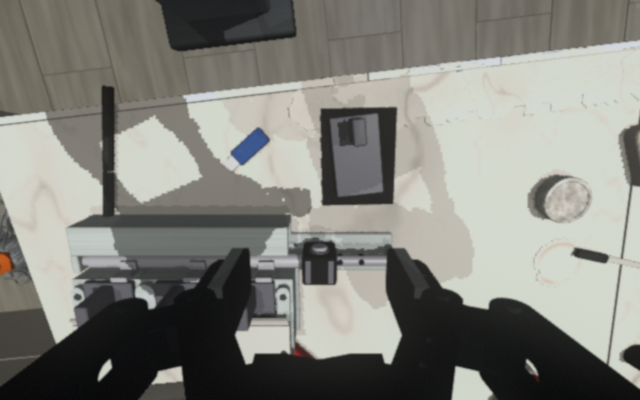

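```bash
python3 - <<'E'
from h import *
print(env.hand_in()); st()
E
```

```text
the job is handed in; nothing more can be done
None
the job is handed in; nothing more can be done
```

The job is done and handed in at about 71 s of the 210 s allowed; handing in reports no verdict.

**What I did:** I pressed the button, slid the bar to the middle hole and let it snap out. I moved the blank plate from the left bay to the mat. I slid the three carriers to the end stop in the right, middle and left bays, then slid the bar back to its first hole.

**Last checks:**
- **Lock bar:** the button stands 5 mm out, the same as at the start. The collar is back at its starting place to about 1 mm.
- **Carriers:** each one met the end stop within 1 mm of the bay point, with the push force rising to 9–11 N. With the bar still open, the depth images put all three grips within about 2 mm of their bay points.
- **Blank:** it looked flat in the last picture, with its slab centre about 1–3 mm from the middle of the mat.
- **Robot:** the arm was clear of everything.

**Disagreements:** the very last view was partly hidden by the fingers. It gave the left grip 3 mm to the side and did not show the middle one; I took the 3 mm to be an effect of the cut-off view, and it is still inside the 6 mm limit. I saw no grip slackening and no knocked carrier.

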